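# Open the sprung presentation case and complete the tumbler set

### The arm

A 7-joint arm with a two-finger parallel gripper is mounted at the origin on the work surface. World frame = base frame: x ahead of the robot, y to its left, z up, the work surface at z = 0. Lengths are in m, angles in rad, forces in N, time in s.
With the tool pointing down it reaches from about 0.35 to 0.9 m from the base axis. Payload 19.9 kg.
Tool frame: the origin (TCP) lies on the centre line of the jaws, within the pads' length; the fingertips stand 14 mm ahead of it and the grasp point (between the pads) lies 5 mm behind it; z points along the fingers, y is the line along which they close (so a half turn about z gives the same grasp; the last joint's range is limited). The gripper opens to 94 mm and grips with 3 to 60 N. Pads are 16 mm wide; open, the fingers measure 119 mm over their backs; the gripper's body (75 mm by 177 mm) begins 78 mm behind the grasp point.
Start: joints at [-1.256, 0.417, -0.01, 1.614, 0.005, 1.111, -0.053], TCP at [0.218, 0.586, 0.18] pointing down, gripper open.
Joint ranges: [-2.81, 2.81], [-0.39, 2.02], [-1.27, 1.25], [0.06, 2.57], [-1.19, 4.33], [0.19, 2], [-2.82, 2.82]. Speed limits (rad/s): [1.89, 1.89, 2.39, 2.39, 3.01, 3.01, 3.01].

### API

Orientations are given as a rotation vector (axis times angle).
In Python, from workcell import read_state, read_camera, sign_off, look_for, mark_of gives the robot as it stands. The module is installed in compiled form; this text tells all that it offers.
- The arm moves only by the tool move_arm, never from a script. Its argument "targets" is a list that holds one entry, the list of rows, each a list of 5 numbers: the opening, from 0 (shut) to 1 (fully open), then the shift along the tool's x, y, z in mm, then the turn about the tool's z in rad. In form: [[[grip, dx, dy, dz, roll], ...]]. A call has 1 to 10 rows; each row shifts and turns the commanded pose from where the row before left it, along the tool's axes as they then stand; what a row does not reach is not made up. A row lasts 1/8 s, in which the tool goes at most 62.5 mm and 10.7 degrees, less where a joint would pass 70% of its speed; a pose out of reach is approached as far as the arm can. A call with a gripper value outside its range is refused whole. The fingers move at their own pace and stop on an object; the grip force is fixed at half the most. Time passes only in rows, so rows that do not move let the fingers close. It gives the time, the measured TCP pose, the force, the opening and the grip force at its end, in the units of the state.
- read_state(): the state, without advancing time (a new reading comes with each control period).
- read_camera(name): name is "side" or "top"; returns a dict with "color" (400x640x3 uint8, red, green, blue), "depth" (400x640 float32, m along the optical axis (not along the pixel's ray), 0 where there is no reading), "mtx" (3x3 intrinsics, pixels), "cam_to_world" (4x4, takes a point from camera to world coordinates). Camera axes: x right, y up, looking along -z (the intrinsics and any distortion apply to the point x, -y, -z); pixel columns grow to the right and rows downward; lengths in m; the calibration is good to about 2 mm. A picture is of the moment at which its call begins.
- sign_off(): hands the job in; it is judged then, once.
Trained networks look in a picture, given as the dict that the camera call returned (one of the last four; its "shot" number tells which), for a name from the list of things; names that differ only in an ending like _2 or _b are one class to them, and where a whole thing is asked for, a point or a joint stands for the part that bears it (a point fixed in the world has none). Each returns a list of dicts, best first, with "confidence" (0 to 1); they miss things now and then, are a little off and sometimes report something else, mostly with a low value. They report only what shows in the picture. A call takes as long as a camera call. They do not tell look-alikes from the thing itself.
- look_for(name, picture): "rect" ([left, top, width, height] in pixels, round what is visible of it).
- mark_of(name, picture): "location" ([column, row] in pixels: a listed point, or the origin of a listed thing).
The state is a dict: "t": time; "joints": joint angles; "dq": joint speeds; "tau": joint torques, N m; "eef_pos": TCP position; "tool_rot": TCP orientation; "contact_force": force on the tool from outside, world axes, zero at the start; "torque": the same for the moment, N m; "grip_width": finger opening in m; "gripper_force": force on a finger pad.
Only numpy, scipy, OpenCV 4.12 (cv2) and the standard library are available. Lean on these libraries where they do the work, as an engineer would, in place of code of your own. Each camera call takes 0.05 s, during which the arm holds its last target. There are 200 camera calls.

### The job

Press the lid of the presentation case down at its brass thumb plate, gently but far enough, until the push-to-release latch lets go, then get out of the way at once so that the lid swings fully open by its own spring, untouched. Then take the loose glass tumbler from the counter and set it gently, upright and fully home, in the one empty well of the case, let go, and leave the lid open and everything else undisturbed.

Things in the scene. Friction and masses are not known exactly. Their poses are not given: they have to be found in the camera images.
- case: olive case fixed to the counter, 200 (x) by 300 (y) by 99.5 mm high (back wall 86), walls 5 mm; origin: centre of its underside, z up, front towards -x, hinge at +x. Inside, a tray (top 23 mm above the counter) with three wells at x = +18 mm, y = -85, 0, +85 mm, 61 mm across, 12 mm deep; two hold tumblers. Latch parts up to 90 mm high stand in the middle between tray and front wall.
- case_lid (a joint): lid angle: 0 latched, 1.75 fully open (10 degrees past vertical), below 0 while pressed in. Lid 182 by 284 by 10 mm, set inside the walls; a latch hook sticks out 21 mm from its inner side near the free edge. Once unlatched and let go it follows a finger up with about 1 N and opens in 3 to 5 s by its spring; do not touch it on its way. Unlatching is not felt.
- lid_press (a point): centre of the top of the lid's brass thumb plate (30 by 50 mm, 3 mm proud), 101 mm up when latched, 28 mm behind the case's front face, 164 mm from the hinge. It gives with about 2 N plus 0.6 N/mm; the latch lets go 2.5 to 10.5 mm down (unseen, differs each time); a rubber stop follows 2 mm deeper (12 N/mm). Pressed with 12 to 16 N it always unlatches; over 22 N damages it.
- lid_hinge (a point): middle of the lid's hinge line, fixed on the case, 88 mm above the counter, at the case's x = +92 mm, y = 0
- well_pad: thin grey felt disc, 40 mm across, on the floor of the one empty well; origin: centre of the well's floor, 11 mm above the counter; hidden until the lid is open. A seated tumbler's underside is level with this origin.
- tumbler: the loose clear glass tumbler standing on the counter, straight-sided, 56 mm across, 60 mm high, wall 3.5 mm, 0.1 to 0.2 kg; origin: centre of its underside, z up. Setting it on the case with more than 25 N would chip it.
- set_a: one of two equal tumblers already in wells of the case; origin at the centre of its underside
- set_b: the other tumbler already in a well of the case; origin at the centre of its underside
- candle_jar: bystander: white lidded candle jar, 70 mm across, 85 mm high; origin at the centre of its underside. The loose tumbler, this jar and the sugar bowl swap places
- sugar_bowl: bystander: blue lidded sugar bowl, 72 mm across, 78 mm high; origin at the centre of its underside
- mug: bystander: white mug, 76 mm across, 85 mm high, at the far right
- gift_box: bystander: red box 100 by 80 by 60 mm, on the left
- trinket: bystander: brass ornament 64 mm across, 75 mm high, on the left
Not all that is in view belongs to the job. Leave any orange or red look-alike of the tumbler alone.

How it is judged:
By the outcome, as a careful person would: the job done as asked, in the order asked, and still so for the second after the job is handed in, with the robot touching nothing.
It also fails if it takes over 64 s, if anything falls off the work surface, if the arm or the gripper's body presses on something with over 40 N, if the wrist force passes 120 N, or if a joint passes its speed limit or range.

## Working session

There is one attempt and no reset: what is moved stays moved. The work goes in short steps, Python scripts to look and compute and a tool call to move; the robot and the scene stay as the last step left them, time stands still between calls to the robot, and variables do not carry over. Pictures are saved under pics/ and viewed, at most 12 in all, crops included, and the job is handed in when it is done.

Besides the shell and the picture viewer there is one more tool, called after "Request:" by a JSON object that holds its "method" and its "body". move_arm: Moves the arm, as the interface text tells. Its arguments: {"type":"object","properties":{"targets":{"type":"array","items":{"type":"array","items":{"type":"array","items":{"type":"number"}}}}},"required":["targets"]}

```bash
mkdir -p pics
cat > h.py <<'E'
import numpy as np, cv2
from workcell import *
def pt(p,uv,r=2,z=None):
    """pixel -> world; by depth, or by plane height z"""
    u,v=uv; K=p['mtx']; T=p['cam_to_world']
    d=np.array([(u-K[0,2])/K[0,0],-(v-K[1,2])/K[1,1],-1.0])
    if z is None:
        a=p['depth'][max(0,int(v)-r):int(v)+r+1,max(0,int(u)-r):int(u)+r+1]; a=a[a>0]
        return (T@np.r_[d*(np.median(a) if a.size else np.nan),1])[:3]
    w=T[:3,:3]@d; o=T[:3,3]; return o+w*(z-o[2])/w[2]
def save(p,n): cv2.imwrite(f'pics/{n}.png',p['color'][:,:,::-1])
E
python3 - <<'E'
from h import *
np.set_printoptions(precision=4,suppress=True)
s=read_state(); print(s['t'],s['eef_pos'],s['tool_rot'],s['contact_force'],s['grip_width'])
ims=[]
for c in ['top','side']:
    p=read_camera(c); ims.append(p['color']); print(c,p['cam_to_world'][:3,3], [k for k in p])
    for n in ['case','lid_press','lid_hinge','tumbler','candle_jar','sugar_bowl','mug']:
        for f,k in ((mark_of,'location'),(look_for,'rect')):
            for r in f(n,p)[:2]:
                l=r[k]; print(n,k,np.round(l,1),round(r['confidence'],2), pt(p,l) if k=='location' else '')
cv2.imwrite('pics/a.png',cv2.resize(np.vstack(ims),(480*640//640,600))[:,:,::-1])
save({'color':ims[0]},'top0'); save({'color':ims[1]},'side0')
E
```

```text
0.0 [0.2176 0.5855 0.1795] [-0.5559 -3.0919  0.0019] [-0.0411 -0.1983  0.4696] 0.09401940602117931
top [0.5125 0.0304 1.1925] ['color', 'depth', 'mtx', 'cam_to_world', 'shot']
case location [290.8 210.5] 0.58 [0.5954 0.0974 0.0977]
case rect [228.9 162.6 124.6  91.4] 0.95 
lid_press location [291.7 234.3] 0.71 [0.5314 0.0956 0.1008]
lid_press rect [230.9 165.7 113.1  80.2] 0.84 
lid_hinge location [280.6 173.8] 0.56 [0.6986 0.1252 0.0823]
lid_hinge rect [222.7 160.7 128.   91.8] 0.76 
tumbler location [372.7 161.5] 0.93 [ 0.736  -0.1353  0.0408]
tumbler location [377.7 188.9] 0.82 [ 0.6609 -0.1522  0.0075]
tumbler rect [446.9 167.5  25.9  20.6] 0.77 
tumbler rect [404.6 198.4  21.4  16.3] 0.75 
candle_jar location [290.8 236. ] 0.44 [0.5269 0.0981 0.1004]
candle_jar rect [448.6 212.5  36.2  26.6] 0.93 
sugar_bowl location [460.5 227.3] 0.59 [ 0.5427 -0.3631  0.0764]
sugar_bowl location [409.8 253.6] 0.57 [ 0.4733 -0.227   0.0574]
sugar_bowl rect [402.  240.   24.9  27.8] 0.88 
sugar_bowl rect [226.2 160.5 124.8  91.5] 0.38 
mug location [411.9 161. ] 0.76 [ 0.7423 -0.256   0.004 ]
mu
[... 559 characters left out ...]
er location [342.4 290. ] 0.86 [ 0.6027 -0.2745  0.0339]
tumbler location [389.7 253.7] 0.76 [ 0.7311 -0.2232  0.0806]
tumbler rect [378.3 308.   24.9  35.3] 0.92 
tumbler rect [332.9 267.1  22.6  30. ] 0.82 
candle_jar location [328.1 344.8] 0.72 [ 0.5405 -0.4239  0.0555]
candle_jar location [293.4 184. ] 0.17 [0.5308 0.0859 0.1016]
candle_jar rect [258.5 130.4  28.7  26.3] 0.48 
sugar_bowl location [284.4 299.1] 0.64 [ 0.4641 -0.2772  0.0349]
sugar_bowl rect [269.5 273.6  31.6  28.5] 0.56 
sugar_bowl rect [258.1 130.6  30.   27.3] 0.44 
mug location [389.5 284.8] 0.74 [ 0.7119 -0.2915  0.049 ]
mug location [328.6 343. ] 0.74 [ 0.5419 -0.4221  0.0587]
mug rect [377.2 254.   33.8  45.1] 0.62
```

Run:
```python
import cv2
a=cv2.imread('pics/top0.png');b=cv2.imread('pics/side0.png')
cv2.imwrite('pics/top0c.png',cv2.resize(a[110:310,120:520],(800,400)))
cv2.imwrite('pics/side0c.png',cv2.resize(b[110:370,180:480],(690,598)))
```

```text
(no output)
```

View pics/top0c.png

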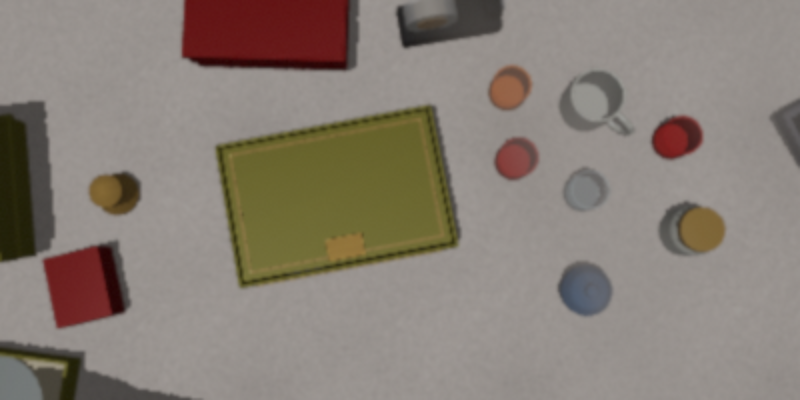

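View pics/side0c.png

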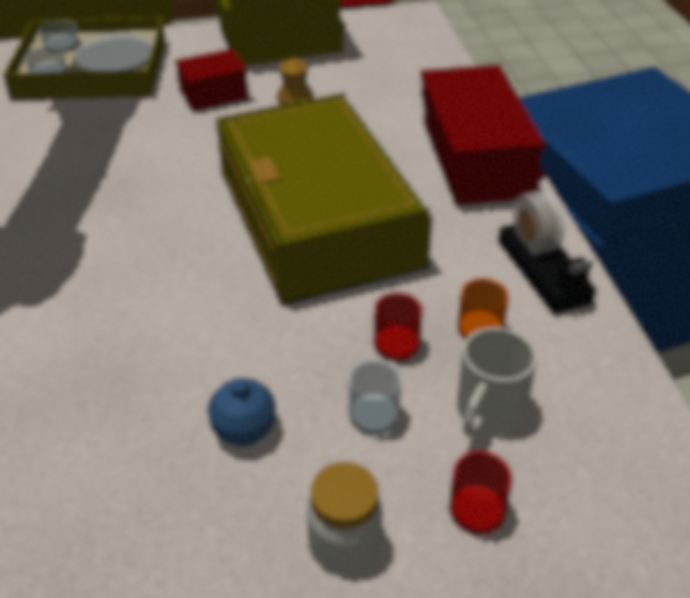

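Top view (2x crop): the case is turned slightly, with its plate at about (292,233). The clear tumbler is at about (412,205), with red ones at (378,189) and (457,178) and an orange one at (375,154). Next I'll measure the case's pose and the tumbler's position.

```bash
cat > m.py <<'E'
from h import *
np.set_printoptions(precision=4,suppress=True)
def cloud(p):
    K=p['mtx'];T=p['cam_to_world'];h,w=p['depth'].shape
    v,u=np.mgrid[:h,:w];d=p['depth']
    P=np.stack([(u-K[0,2])/K[0,0]*d,-(v-K[1,2])/K[1,1]*d,-d],-1)
    return P@T[:3,:3].T+T[:3,3]
E
python3 - <<'E'
from m import *
for c in ['top','side']:
    p=read_camera(c); W=cloud(p); d=p['depth']
    m=(d>0)&(W[...,2]>.088)&(W[...,2]<.112)&(abs(W[...,0]-.595)<.16)&(abs(W[...,1]-.1)<.22)
    m=cv2.morphologyEx(m.astype(np.uint8),cv2.MORPH_OPEN,np.ones((3,3)))>0
    r=cv2.minAreaRect((W[m][:,:2]*1000).astype(np.float32)); print(c,'case',r, W[m][:,2].mean())
    hsv=cv2.cvtColor(p['color'],cv2.COLOR_RGB2HSV)
    for n in ['lid_press']:
        for q in mark_of(n,p)[:1]: print(n,pt(p,q['location'],z=.101),pt(p,q['location']))
    for q in mark_of('tumbler',p): print('tumbler',np.round(q['location'],1),round(q['confidence'],2),pt(p,q['location'],z=0))
    for q in look_for('tumbler',p): print('rect',np.round(q['rect'],1),round(q['confidence'],2))
    if c=='top':
        print('rim (412.5,205)',pt(p,(412.5,204.5),z=.06),pt(p,(412.5,204.5),z=0.03))
        g=p['color'][185:225,390:435]; cv2.imwrite('pics/tt.png',cv2.resize(g[:,:,::-1],None,fx=8,fy=8,interpolation=cv2.INTER_CUBIC))
        cv2.imwrite('pics/tp.png',0*g)
E
```

```text
top case ((603.0535278320312, 105.15129089355469), (188.2361602783203, 301.2073974609375), 9.482990264892578) 0.09789902537280679
lid_press [0.5283 0.089  0.101 ] [0.5283 0.089  0.1004]
tumbler [373.  158.5] 0.86 [ 0.7529 -0.1424  0.    ]
tumbler [373.5 190. ] 0.85 [ 0.6588 -0.1409  0.    ]
tumbler [412.  207.3] 0.77 [ 0.6057 -0.2517  0.    ]
tumbler [450.8 178.3] 0.71 [ 0.6892 -0.369   0.    ]
tumbler [410.1 160.3] 0.59 [ 0.7453 -0.2518  0.    ]
rect [445.5 166.   27.3  23. ] 0.96
rect [402.  196.7  24.   17.6] 0.83
rect [367.5 178.8  20.6  20.1] 0.64
rect [364.6 142.3  18.6  22.6] 0.54
rim (412.5,205) [ 0.6088 -0.2392  0.06  ] [ 0.6114 -0.2464  0.03  ]
side case ((604.9442749023438, 104.10442352294922), (198.39761352539062, 306.4273376464844), 9.656760215759277) 0.09794752628933735
lid_press [0.5375 0.0902 0.101 ] [0.5376 0.0907 0.1006]
tumbler [349.3 258.4] 0.88 [ 0.6502 -0.1454  0.    ]
tumbler [388.  333.9] 0.66 [ 0.6829 -0.3867  0.    ]
tumbler [343.  289.9] 0.64 [ 0.6106 -0.2474  0.    ]
tumbler [388.9 254.6] 0.64 [ 0.7591 -0.1512  0.    ]
rect [336.9 235.5  29.9  33.5] 0.88
rect [381.2 232.   22.3  25.8] 0.82
rect [333.4 266.   23.3  32.5] 0.63
```

View pics/tt.png

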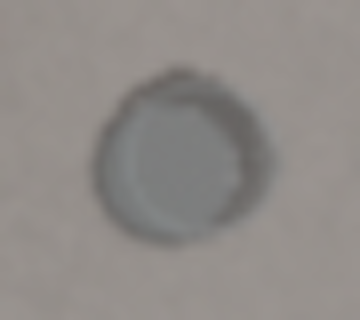

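Request:
{"method": "move_arm", "body": {"targets": [[[0,0,0,0,-0.175],[0,0,0,0,-0.175],[0,0,0,0,-0.174],[0,-22,-52,0,0],[0,-22,-52,0,0],[0,-22,-52,0,0],[0,-22,-52,0,0],[0,-22,-52,0,0],[0,-22,-52,0,0],[0,-22,-52,0,0]]]}}

```text
t: 3.15
eef_pos: [0.4313, 0.2512, 0.1805]
tool_rot: [-0.264, 3.13, 0.001]
contact_force: [0.9, 1.0, -0.3]
grip_width: 0.0005
gripper_force: 0.0
```

```bash
cat >> h.py <<'E'
from scipy.spatial.transform import Rotation as R
def delta(target,yaw=None):
    """tool-frame mm to world target TCP; roll to bring tool y to world angle yaw (deg, mod 180)"""
    s=read_state(); M=R.from_rotvec(s['tool_rot']).as_matrix()
    a=np.degrees(np.arctan2(M[1,1],M[0,1]))
    print('t',round(s['t'],2),'pos',np.round(s['eef_pos'],4),'tooly',round(a,1),'tilt',np.round(M[:,2],3),'F',np.round(s['contact_force'],1),'w',round(s['grip_width'],4))
    print('d mm',np.round(M.T@(np.array(target)-s['eef_pos'])*1000,1), '' if yaw is None else ('roll',-np.radians((yaw-a+90)%180-90)))
E
python3 - <<'E'
from m import *
for c in ['top','side']:
    p=read_camera(c); W=cloud(p); h=cv2.cvtColor(p['color'],cv2.COLOR_RGB2HSV)
    near=(abs(W[...,0]-.533)<.05)&(abs(W[...,1]-.09)<.06)&(W[...,2]>.09)&(W[...,2]<.11)
    m=near&(h[...,0]<22)&(h[...,1]>100); 
    v,u=np.nonzero(m); print(c,m.sum(), W[m].mean(0) if m.any() else '', h[near].mean(0) if near.any() else '', (u.mean(),v.mean()) if m.any() else '')
delta([.533,.091,.16],99.6)
E
```

```text
top 193 [0.5345 0.0942 0.1009] [ 26.206  137.4934 117.691 ] (np.float64(292.20725388601034), np.float64(233.09326424870466))
side 85 [0.5337 0.0897 0.1011] [ 26.1594 223.0453  91.3205] (np.float64(294.25882352941176), np.float64(183.31764705882352))
t 3.25 pos [0.4334 0.2476 0.1804] tooly 99.2 tilt [ 0.001 -0.001 -1.   ] F [-0.2 -0.1 -0.2] w 0.0004
d mm [ -73.2 -170.5   20.7] ('roll', np.float64(-0.006676310784135545))
```

Request:
{"method": "move_arm", "body": {"targets": [[[0,-18,-42,0,0],[0,-18,-42,0,0],[0,-19,-42,5,0],[0,-19,-42,10,0],[0,0,0,20,0],[0,0,0,15,0],[0,0,0,0,0]]]}}

```text
t: 4.12
eef_pos: [0.5308, 0.1001, 0.1293]
tool_rot: [0.265, -3.129, 0.0]
contact_force: [0.6, -0.0, 0.2]
grip_width: 0.0007
gripper_force: 0.0
```

```bash
python3 -c "
from h import *
delta([.534,.092,.115],99.6)"
```

```text
t 4.12 pos [0.5308 0.1001 0.1293] tooly 99.7 tilt [-0.002 -0.    -1.   ] F [ 0.6 -0.   0.2] w 0.0007
d mm [-1.9 -8.5 14.3] ('roll', np.float64(0.0016922068404433743))
```

Request:
{"method": "move_arm", "body": {"targets": [[[0,-2,-8,4,0],[0,0,0,5,0],[0,0,0,2,0],[0,0,0,1,0],[0,0,0,0,0]]]}}

```text
t: 4.75
eef_pos: [0.5348, 0.0921, 0.1182]
tool_rot: [-0.264, 3.13, -0.0]
contact_force: [-0.2, 0.1, -0.2]
grip_width: 0.0005
gripper_force: 0.0
```

Request:
{"method": "move_arm", "body": {"targets": [[[0,0,0,1,0],[0,0,0,1,0],[0,0,0,1,0],[0,0,0,0,0]]]}}

```text
t: 5.25
eef_pos: [0.5348, 0.092, 0.1151]
tool_rot: [0.264, -3.13, 0.0]
contact_force: [0.7, 1.1, -0.8]
grip_width: 0.0006
gripper_force: 0.0
```

Request:
{"method": "move_arm", "body": {"targets": [[[0,0,0,1,0],[0,0,0,1,0],[0,0,0,1,0],[0,0,0,0,0]]]}}

```text
t: 5.75
eef_pos: [0.5348, 0.092, 0.1121]
tool_rot: [0.264, -3.13, 0.0]
contact_force: [-0.6, 0.3, 0.2]
grip_width: 0.0004
gripper_force: 0.0
```

Request:
{"method": "move_arm", "body": {"targets": [[[0,0,0,0.8,0],[0,0,0,0,0]]]}}

```text
t: 6.0
eef_pos: [0.5348, 0.092, 0.1113]
tool_rot: [0.264, -3.13, 0.0]
contact_force: [-0.3, 0.5, -1.1]
grip_width: 0.0002
gripper_force: 0.0
```

Request:
{"method": "move_arm", "body": {"targets": [[[0,0,0,0.8,0],[0,0,0,0,0]]]}}

```text
t: 6.25
eef_pos: [0.5348, 0.0919, 0.1105]
tool_rot: [0.264, -3.13, 0.0]
contact_force: [-0.7, -0.3, -0.2]
grip_width: 0.0004
gripper_force: 0.0
```

Request:
{"method": "move_arm", "body": {"targets": [[[0,0,0,0.8,0],[0,0,0,0.8,0],[0,0,0,0,0]]]}}

```text
t: 6.62
eef_pos: [0.5348, 0.0919, 0.1089]
tool_rot: [0.264, -3.13, 0.0]
contact_force: [-0.1, 1.0, 0.4]
grip_width: 0.0007
gripper_force: 0.0
```

Request:
{"method": "move_arm", "body": {"targets": [[[0,0,0,0.8,0],[0,0,0,0,0]]]}}

```text
t: 6.88
eef_pos: [0.5348, 0.0919, 0.1081]
tool_rot: [0.264, -3.13, 0.0]
contact_force: [0.6, 0.2, -0.9]
grip_width: 0.0003
gripper_force: 0.0
```

Run:
```python
from m import *
p=read_camera('side'); s=read_state()
T=p['cam_to_world'];K=p['mtx']
def proj(X):
    c=T[:3,:3].T@(np.array(X)-T[:3,3]); return K[0,0]*c[0]/-c[2]+K[0,2], K[1,2]-K[1,1]*c[1]/-c[2]
e=s['eef_pos']; print(e,s['tau'],proj(e),proj(e-[0,0,.014]),proj([.534,.092,.101]))
W=cloud(p); m=(abs(W[...,0]-.6)<.03)&(abs(W[...,1]-.06)<.04); print('lid z',np.median(W[m][:,2]))
cv2.imwrite('pics/s1.png',cv2.resize(p['color'][110:260,220:420][:,:,::-1],(800,600),interpolation=cv2.INTER_CUBIC))
```

```text
[0.5349 0.0919 0.1081] [  0.0002 -72.3528   3.8027 -36.9433   0.0274   0.0629   0.0019] (np.float64(294.3995391081419), np.float64(180.89456927244507)) (np.float64(294.6731626463637), np.float64(184.73636618084714)) (np.float64(294.253107016024), np.float64(182.8808888449262))
lid z 0.3720641567885226
```

View pics/s1.png

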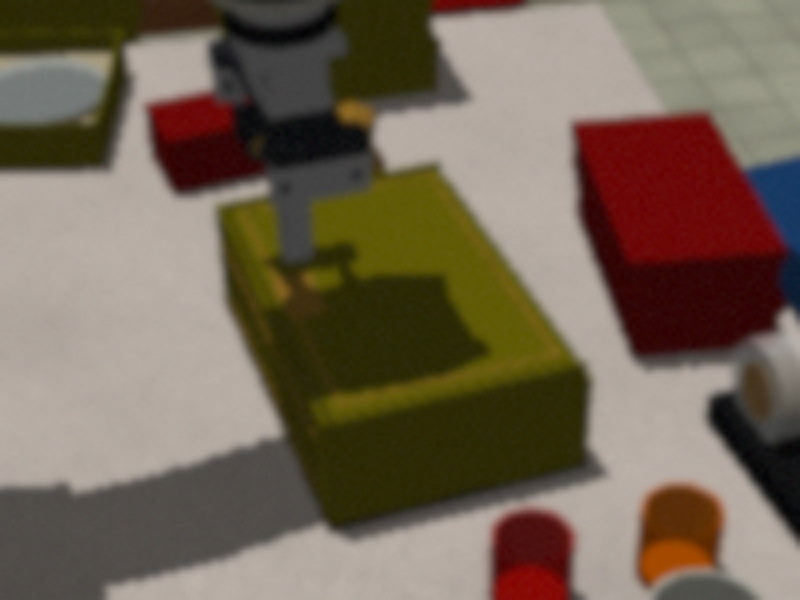

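The side view shows the grey fingertip ending at about (294,175). The plate is still fully visible below it at about (295,181), so the tip hasn't reached the plate. I'll check the tip's height from depth.

Run:
```python
from m import *
p=read_camera('side'); W=cloud(p)
for v in range(160,194,2): print(v,[tuple(np.round(W[v,u]*1000).astype(int)) for u in (290,293,296)], p['color'][v,293])
```

```text
160 [(np.int64(521), np.int64(7), np.int64(235)), (np.int64(529), np.int64(9), np.int64(232)), (np.int64(543), np.int64(80), np.int64(187))] [68 68 68]
162 [(np.int64(526), np.int64(90), np.int64(176)), (np.int64(534), np.int64(78), np.int64(183)), (np.int64(542), np.int64(80), np.int64(181))] [68 68 68]
164 [(np.int64(526), np.int64(91), np.int64(169)), (np.int64(533), np.int64(79), np.int64(176)), (np.int64(542), np.int64(78), np.int64(175))] [69 68 68]
166 [(np.int64(525), np.int64(95), np.int64(160)), (np.int64(533), np.int64(76), np.int64(171)), (np.int64(542), np.int64(83), np.int64(165))] [68 66 67]
168 [(np.int64(525), np.int64(96), np.int64(152)), (np.int64(532), np.int64(77), np.int64(164)), (np.int64(541), np.int64(80), np.int64(161))] [66 67 67]
170 [(np.int64(525), np.int64(100), np.int64(143)), (np.int64(532), np.int64(78), np.int64(156)), (np.int64(541), np.int64(84), np.int64(151))] [68 69 69]
172 [(np.int64(528), np.int64(162), np.int64(95)), (np.int64(531), np.int64(76), np.int64(150)), (np.int64(540), np.int64(80), np.int64(147))] [68 67 67]
174 [(np.int64(527), np
[... 815 characters left out ...]
30), np.int64(87), np.int64(101)), (np.int64(539), np.int64(86), np.int64(100))] [67 50 19]
186 [(np.int64(520), np.int64(83), np.int64(98)), (np.int64(529), np.int64(78), np.int64(100)), (np.int64(537), np.int64(73), np.int64(103))] [63 46 15]
188 [(np.int64(519), np.int64(71), np.int64(99)), (np.int64(527), np.int64(65), np.int64(103)), (np.int64(536), np.int64(67), np.int64(100))] [63 46 15]
190 [(np.int64(519), np.int64(73), np.int64(90)), (np.int64(527), np.int64(62), np.int64(97)), (np.int64(535), np.int64(58), np.int64(99))] [52 43  9]
192 [(np.int64(517), np.int64(50), np.int64(100)), (np.int64(525), np.int64(50), np.int64(99)), (np.int64(534), np.int64(49), np.int64(98))] [43 41  4]
```

The depth shows the whole gripper about 40 mm higher than reported: tip at about 0.135 m, body underside at about 0.23 m. I'll lower it in steps and confirm by sight and force.

Request:
{"method": "move_arm", "body": {"targets": [[[0,0,0,6,0],[0,0,0,6,0],[0,0,0,6,0],[0,0,0,4,0],[0,0,0,0,0]]]}}

```text
t: 7.6
eef_pos: [0.5347, 0.0919, 0.0858]
tool_rot: [0.264, -3.13, 0.0]
contact_force: [0.3, 0.2, -0.9]
grip_width: 0.0004
gripper_force: 0.0
```

Run:
```python
from m import *
p=read_camera('side'); W=cloud(p); print(read_state()['eef_pos'],read_state()['contact_force'])
for v in range(174,190): print(v,[tuple(map(int,np.round(W[v,u]*1000))) for u in (292,294,296)], p['color'][v,294])
```

```text
[0.5348 0.0919 0.0861] [-0.1802  0.5638 -0.1433]
174 [(528, 79, 142), (534, 78, 142), (540, 81, 139)] [67 68 68]
175 [(528, 76, 140), (534, 83, 136), (540, 80, 136)] [68 68 68]
176 [(528, 78, 136), (534, 76, 136), (539, 78, 134)] [69 69 68]
177 [(528, 83, 129), (534, 79, 131), (539, 79, 131)] [69 67 69]
178 [(528, 84, 125), (533, 78, 128), (539, 80, 126)] [68 68 68]
179 [(528, 83, 122), (533, 78, 125), (539, 82, 121)] [68 67 67]
180 [(527, 82, 119), (533, 80, 120), (539, 85, 116)] [67 65 63]
181 [(527, 85, 114), (534, 102, 101), (540, 99, 102)] [64 59 50]
182 [(528, 95, 103), (534, 95, 102), (540, 97, 100)] [63 51 34]
183 [(527, 88, 104), (533, 92, 101), (539, 88, 102)] [63 46 21]
184 [(527, 90, 99), (533, 88, 100), (538, 81, 104)] [62 47 18]
185 [(526, 85, 99), (532, 81, 101), (538, 79, 102)] [64 47 18]
186 [(526, 79, 100), (531, 76, 101), (537, 74, 102)] [61 44 12]
187 [(525, 69, 103), (531, 71, 101), (537, 70, 101)] [63 48 18]
188 [(525, 68, 100), (530, 66, 101), (536, 68, 99)] [60 45 15]
189 [(524, 65, 99), (530, 68, 96), (536, 63, 99)] [59 47 14]
```

Request:
{"method": "move_arm", "body": {"targets": [[[0,0,0,5,0],[0,0,0,4,0],[0,0,0,2,0],[0,0,0,1,0],[0,0,0,0,0]]]}}

```text
t: 8.28
eef_pos: [0.5347, 0.0919, 0.0742]
tool_rot: [0.264, -3.13, 0.0]
contact_force: [-2.9, -0.2, 3.6]
grip_width: 0.0005
gripper_force: 1.8
```

Request:
{"method": "move_arm", "body": {"targets": [[[0,0,0,1,0],[0,0,0,1,0],[0,0,0,0,0]]]}}

```text
t: 8.65
eef_pos: [0.5346, 0.0919, 0.0722]
tool_rot: [0.264, -3.13, 0.0]
contact_force: [-5.1, -1.0, 5.9]
grip_width: 0.0002
gripper_force: 2.8
```

Run:
```python
from m import *
p=read_camera('side'); W=cloud(p); s=read_state(); print(s['eef_pos'],s['contact_force'],s['torque'],s['joints'])
for v in range(178,192): print(v,[tuple(map(int,np.round(W[v,u]*1000))) for u in (290,294,298)], p['color'][v,294])
cv2.imwrite('pics/s2.png',cv2.resize(p['color'][110:260,220:420][:,:,::-1],(800,600),interpolation=cv2.INTER_CUBIC))
```

```text
[0.5346 0.0919 0.0722] [-4.2646 -1.0325  5.6139] [-0.1102  1.0485  0.0345] [-0.3796  0.4083  0.1875  1.9197 -0.1011  0.823   1.6007]
178 [(525, 134, 92), (533, 78, 128), (545, 80, 125)] [68 67 67]
179 [(524, 121, 97), (533, 76, 126), (545, 76, 124)] [67 67 68]
180 [(524, 116, 97), (533, 77, 121), (545, 81, 117)] [68 67 67]
181 [(523, 107, 99), (533, 80, 116), (544, 79, 115)] [69 67 68]
182 [(522, 105, 97), (533, 82, 111), (544, 78, 113)] [70 69 68]
183 [(522, 99, 98), (532, 81, 108), (544, 81, 107)] [68 67 68]
184 [(521, 97, 95), (532, 80, 106), (545, 91, 96)] [66 64 61]
185 [(521, 88, 98), (532, 87, 97), (544, 84, 98)] [65 58 48]
186 [(520, 88, 94), (532, 78, 100), (543, 77, 99)] [63 51 30]
187 [(520, 83, 94), (531, 77, 97), (543, 73, 98)] [64 46 20]
188 [(520, 82, 91), (531, 71, 98), (542, 69, 97)] [64 48 20]
189 [(519, 72, 95), (530, 67, 97), (542, 71, 92)] [62 46 17]
190 [(518, 72, 91), (530, 66, 94), (541, 63, 95)] [58 45 14]
191 [(517, 56, 99), (529, 61, 94), (541, 61, 92)] [55 45 10]
```

View pics/s2.png

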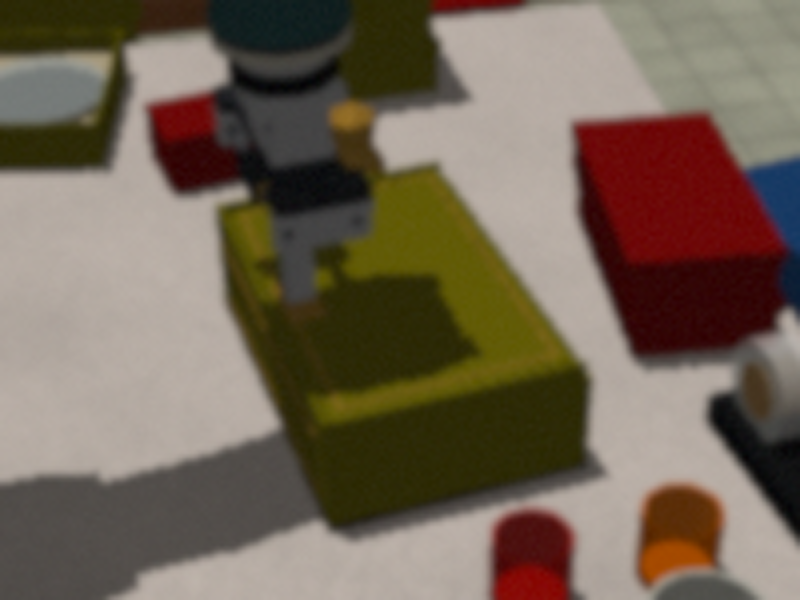

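The tip is on the plate at about (295,185), pressed about 4 mm, with a normal spring load. I'll keep pressing in small steps.

Request:
{"method": "move_arm", "body": {"targets": [[[0,0.3,0,0.8,0],[0,0,0,0,0]]]}}

```text
t: 8.95
eef_pos: [0.5345, 0.0919, 0.0715]
tool_rot: [-0.264, 3.13, -0.0]
contact_force: [-3.9, 1.0, 6.7]
grip_width: 0.0005
gripper_force: 3.0
```

Request:
{"method": "move_arm", "body": {"targets": [[[0,0.1,0,0.7,0],[0,0,0,0,0]]]}}

```text
t: 9.2
eef_pos: [0.5345, 0.0919, 0.0709]
tool_rot: [-0.264, 3.13, -0.0]
contact_force: [-2.9, -0.6, 5.5]
grip_width: 0.0008
gripper_force: 3.3
```

Request:
{"method": "move_arm", "body": {"targets": [[[0,0.1,0,0.8,0],[0,0,0,0,0]]]}}

```text
t: 9.45
eef_pos: [0.5345, 0.0919, 0.0701]
tool_rot: [-0.264, 3.13, -0.0]
contact_force: [-3.4, -0.6, 6.1]
grip_width: 0.0007
gripper_force: 3.1
```

Request:
{"method": "move_arm", "body": {"targets": [[[0,0.1,0,0.7,0],[0,0,0,0,0]]]}}

```text
t: 9.7
eef_pos: [0.5344, 0.0919, 0.0694]
tool_rot: [-0.264, 3.13, -0.0]
contact_force: [-2.4, 0.1, 6.0]
grip_width: 0.0003
gripper_force: 3.4
```

Request:
{"method": "move_arm", "body": {"targets": [[[0,0.1,0,0.8,0],[0,0,0,0,0]]]}}

```text
t: 9.95
eef_pos: [0.5344, 0.0919, 0.0687]
tool_rot: [-0.264, 3.13, 0.0]
contact_force: [-2.7, -0.7, 6.9]
grip_width: 0.0005
gripper_force: 3.7
```

Request:
{"method": "move_arm", "body": {"targets": [[[0,0.1,0,0.7,0],[0,0,0,0,0]]]}}

```text
t: 10.2
eef_pos: [0.5344, 0.0919, 0.068]
tool_rot: [-0.264, 3.13, 0.0]
contact_force: [-2.6, -1.5, 8.4]
grip_width: 0.0006
gripper_force: 3.9
```

Request:
{"method": "move_arm", "body": {"targets": [[[0,0.1,0,0.7,0],[0,0,0,0,0]]]}}

```text
t: 10.45
eef_pos: [0.5344, 0.0919, 0.0675]
tool_rot: [-0.264, 3.13, 0.0]
contact_force: [-3.9, -0.8, 11.4]
grip_width: 0.0001
gripper_force: 5.5
```

Request:
{"method": "move_arm", "body": {"targets": [[[0,0.1,0,0.3,0],[0,0,0,0,0]]]}}

```text
t: 10.7
eef_pos: [0.5344, 0.0919, 0.0673]
tool_rot: [-0.264, 3.129, 0.0]
contact_force: [-3.5, -0.5, 12.6]
grip_width: 0.0005
gripper_force: 6.2
```

Request:
{"method": "move_arm", "body": {"targets": [[[0,0,0,0.1,0],[0,0,0,0,0],[0,0,0,-40,0],[0,0,0,-55,0],[0,10,0,-55,0],[0,45,0,-30,0],[0,50,0,0,0],[0,50,0,0,0]]]}}

```text
t: 11.7
eef_pos: [0.3799, 0.0656, 0.2467]
tool_rot: [-0.264, 3.129, 0.0]
contact_force: [0.3, 0.1, 1.1]
grip_width: 0.0006
gripper_force: 0.0
```

Run:
```python
from m import *
p=read_camera('side'); s=read_state(); print(s['t'],s['eef_pos'],s['contact_force'])
cv2.imwrite('pics/s3.png',cv2.resize(p['color'][60:260,180:460][:,:,::-1],(800,571),interpolation=cv2.INTER_CUBIC))
```

```text
11.75 [0.3753 0.0646 0.2464] [ 2.3722 -2.4575  3.9565]
```

View pics/s3.png

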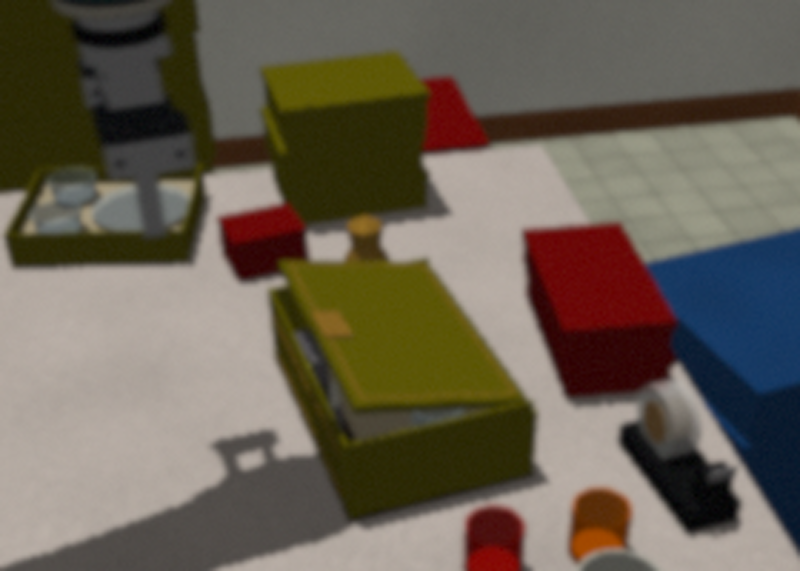

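The lid is swinging open on its own, and the arm is clear of it at upper left. I'll go round the front to the tumbler with the gripper opening.

Request:
{"method": "move_arm", "body": {"targets": [[[1,0,-50,0,0],[1,0,-50,0,0],[1,0,-50,0,0],[1,-10,-50,0,0],[1,-35,-40,0,0],[1,-35,-36,0,0],[1,-35,-36,0,0],[1,-35,-36,0,0],[1,-30,0,0,0],[1,0,0,0,0]]]}}

```text
t: 13.0
eef_pos: [0.6183, -0.2466, 0.2453]
tool_rot: [0.266, -3.129, 0.0]
contact_force: [-0.3, -0.1, -0.9]
grip_width: 0.0936
gripper_force: 0.0
```

```bash
python3 -c "
from h import *
delta([.61,-.248,.1],99.6)"
```

```text
t 13.0 pos [ 0.6183 -0.2466  0.2453] tooly 99.7 tilt [-0.001 -0.    -1.   ] F [-0.3 -0.1 -0.9] w 0.0936
d mm [8.200e+00 1.000e-01 1.453e+02] ('roll', np.float64(0.0020401172212005654))
```

Request:
{"method": "move_arm", "body": {"targets": [[[1,8,0,40,0],[1,0,0,50,0],[1,0,0,50,0],[1,0,0,45,0],[1,0,0,9,0],[1,0,0,0,0]]]}}

```text
t: 13.75
eef_pos: [0.6091, -0.2488, 0.0536]
tool_rot: [-0.264, 3.13, -0.001]
contact_force: [-0.3, 0.2, 0.1]
grip_width: 0.0944
gripper_force: 0.0
```

Run:
```python
from m import *
delta([.61,-.248,.05],99.6)
p=read_camera('side'); W=cloud(p)
q=p['color'][220:360,260:460]
m=(abs(W[...,0]-.61)<.07)&(abs(W[...,1]+.248)<.075)&(W[...,2]>.066)&(W[...,2]<.125)&(abs(p['color'].astype(int)-p['color'].mean(2,keepdims=True)).max(2)<10)
P=W[m]; 
for y0 in (-.32,-.245): 
    a=P[(P[:,1]>y0)&(P[:,1]<y0+.075)]; print(len(a), a.mean(0) if len(a) else '', np.percentile(a,[2,98],axis=0) if len(a) else '')
for x in mark_of('tumbler',p)+look_for('tumbler',p): print(x, pt(p,x['location'],z=0) if 'location' in x else '')
cv2.imwrite('pics/s4.png',cv2.resize(q[:,:,::-1],(800,560),interpolation=cv2.INTER_CUBIC))
```

```text
t 13.75 pos [ 0.6091 -0.2488  0.0536] tooly 99.6 tilt [ 0.001 -0.001 -1.   ] F [-0.3  0.2  0.1] w 0.0944
d mm [-1.   0.7  3.6] ('roll', np.float64(0.00046885912271213556))
111 [ 0.6166 -0.3067  0.1065] [[ 0.6081 -0.3102  0.0872]
 [ 0.6276 -0.3005  0.1242]]
87 [ 0.5965 -0.2021  0.101 ] [[ 0.5901 -0.2056  0.0785]
 [ 0.607  -0.1942  0.1232]]
{'location': [345.3, 292.8], 'confidence': 0.94} [ 0.6143 -0.2572  0.    ]
{'location': [388.2, 256.2], 'confidence': 0.91} [ 0.7554 -0.1567  0.    ]
{'location': [317.2, 203.6], 'confidence': 0.68} [0.6035 0.1075 0.    ]
{'location': [386.8, 333.4], 'confidence': 0.58} [ 0.6807 -0.385   0.    ]
{'rect': [377.3, 306.2, 22.5, 38.0], 'confidence': 0.87} 
{'rect': [335.7, 266.4, 19.7, 32.4], 'confidence': 0.63} 
{'rect': [379.1, 232.3, 23.3, 22.4], 'confidence': 0.57}
```

View pics/s4.png

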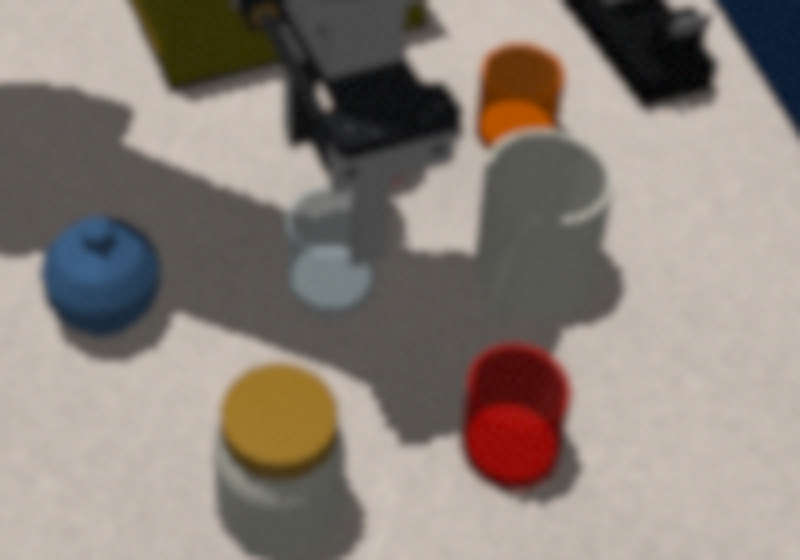

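The open fingers straddle the clear tumbler, whose base is at about (343,289), and they clear its neighbours. I'll descend and close.

Request:
{"method": "move_arm", "body": {"targets": [[[1,-1,0,15,0],[1,0,0,15,0],[1,0,0,15,0],[1,0,0,8,0],[1,0,0,3.5,0],[1,0,0,0,0]]]}}

```text
t: 14.65
eef_pos: [0.6099, -0.2484, -0.0039]
tool_rot: [-0.264, 3.13, -0.0]
contact_force: [0.5, 0.1, 0.7]
grip_width: 0.0941
gripper_force: 0.0
```

Request:
{"method": "move_arm", "body": {"targets": [[[0.8,0,0,0,0],[0.7,0,0,0,0],[0.6,0,0,0,0],[0.5,0,0,0,0],[0.5,0,0,0,0],[0.5,0,0,0,0]]]}}

```text
t: 15.4
eef_pos: [0.6099, -0.2483, -0.0038]
tool_rot: [-0.264, 3.13, -0.0]
contact_force: [-0.5, 1.0, 2.1]
grip_width: 0.0549
gripper_force: 30.0
```

Request:
{"method": "move_arm", "body": {"targets": [[[0.5,0,0,-5,0],[0.5,0,0,-20,0],[0.5,0,0,-40,0],[0.5,0,0,-50,0],[0.5,0,0,-35,0],[0.5,0,0,0,0]]]}}

```text
t: 16.15
eef_pos: [0.6112, -0.2491, 0.1503]
tool_rot: [-0.263, 3.125, -0.003]
contact_force: [-1.5, 0.7, -1.5]
grip_width: 0.0551
gripper_force: 30.0
```

Run:
```python
from m import *
delta([.61,-.248,.15],99.6)
ims=[]
for c in ['top','side']:
    p=read_camera(c); ims.append(p['color'])
    for n,z in (('well_pad',.011),('set_a',.011),('set_b',.011),('lid_hinge',.088)):
        for x in mark_of(n,p)[:3]: print(c,n,np.round(x['location'],1),round(x['confidence'],2),pt(p,x['location'],z=z))
a=cv2.resize(ims[0][130:280,200:450],(500,300),interpolation=cv2.INTER_CUBIC);b=cv2.resize(ims[1][90:330,200:450],(312,300),interpolation=cv2.INTER_CUBIC)
a=cv2.resize(ims[0][130:270,200:440],(480,280),interpolation=cv2.INTER_CUBIC); b=cv2.resize(ims[1][90:330,220:440],(500,545))[:300]
cv2.imwrite('pics/t5.png',cv2.resize(ims[0][140:270,215:345][:,:,::-1],(400,400),interpolation=cv2.INTER_CUBIC))
L=cv2.resize(ims[0][130:280,215:365],(400,400),interpolation=cv2.INTER_CUBIC); Rr=cv2.resize(ims[1][100:300,220:420],(400,400),interpolation=cv2.INTER_CUBIC)
cv2.imwrite('pics/c5.png',np.hstack([L,Rr])[:,:,::-1])
```

```text
t 16.15 pos [ 0.6112 -0.2491  0.1503] tooly 99.6 tilt [ 0.005 -0.002 -1.   ] F [-1.5  0.7 -1.5] w 0.0551
d mm [1.  1.3 0.3] ('roll', np.float64(0.0003842527155181539))
top well_pad [259.3 207.8] 0.58 [0.6116 0.1944 0.011 ]
top well_pad [285.3 204. ] 0.55 [0.6213 0.1185 0.011 ]
top well_pad [408.7 251.1] 0.42 [ 0.4789 -0.2346  0.011 ]
top set_a [285.9 203.7] 0.64 [0.6221 0.1167 0.011 ]
top set_a [314.3 198. ] 0.56 [0.6373 0.0337 0.011 ]
top set_b [285.9 203.7] 0.64 [0.6221 0.1167 0.011 ]
top set_b [314.3 198. ] 0.56 [0.6373 0.0337 0.011 ]
top lid_hinge [278.1 174.2] 0.74 [0.6966 0.1316 0.088 ]
side well_pad [312.3 185.6] 0.54 [0.6011 0.1929 0.011 ]
side set_a [324.7 200.2] 0.57 [0.6278 0.1064 0.011 ]
side set_a [331.2 219.1] 0.38 [0.6306 0.0117 0.011 ]
side set_b [324.7 200.2] 0.57 [0.6278 0.1064 0.011 ]
side set_b [331.2 219.1] 0.38 [0.6306 0.0117 0.011 ]
side lid_hinge [334.5 215.5] 0.63 [ 0.6253 -0.0639  0.088 ]
```

View pics/c5.png

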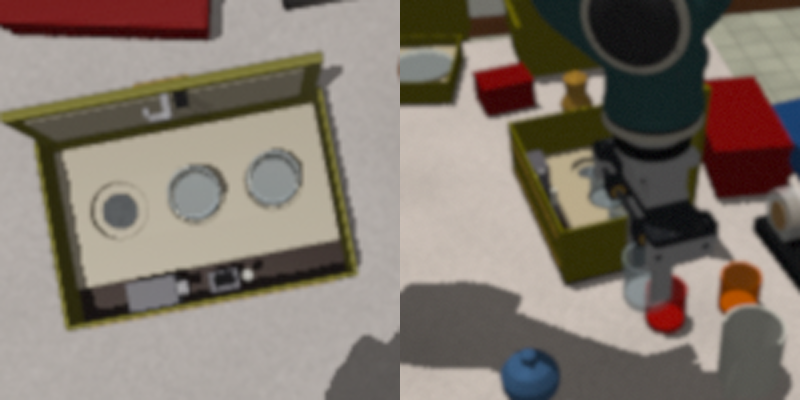

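The left well (+y) is empty, with its pad at about (260,208) in the top view. The lid is fully open and the tumbler is held. Next I'll measure the pad precisely.

```bash
cat > pad.py <<'E'
from m import *
def pad(c):
    p=read_camera(c); T=p['cam_to_world'];K=p['mtx']
    def proj(X):
        q=T[:3,:3].T@(np.array(X)-T[:3,3]); return np.array([K[0,0]*q[0]/-q[2]+K[0,2], K[1,2]-K[1,1]*q[1]/-q[2]])
    c0=proj([.609,.191,.011]).astype(int); r=14
    g=p['color'][c0[1]-r:c0[1]+r,c0[0]-r:c0[0]+r].astype(float)
    v=cv2.resize(g.mean(2),None,fx=4,fy=4,interpolation=cv2.INTER_CUBIC)
    s=cv2.resize((g[...,0]-g[...,2]),None,fx=4,fy=4,interpolation=cv2.INTER_CUBIC) # beige has r>b, pad grey
    m=((s<12)&(v<130)).astype(np.uint8)
    n,l,st,ce=cv2.connectedComponentsWithStats(m)
    for i in range(1,n):
        if st[i,4]>200:
            uv=(ce[i]+.5)/4-.5+c0-r; print(c,'pad',uv,st[i],pt(p,uv,z=.011))
    return p,proj
if __name__=='__main__':
    p,proj=pad('top'); pad('side')
    W=cloud(p); m=(p['depth']>0)&(W[...,2]>.06)&(W[...,2]<.106)&(abs(W[...,0]-.57)<.1)&(abs(W[...,1]-.1)<.2)
    # case front/side rim
    C=np.array([.605,.104]);th=np.radians(9.6);A=np.array([[np.cos(th),np.sin(th)],[-np.sin(th),np.cos(th)]])
    L=(W[m][:,:2]-C)@A.T; z=W[m][:,2]
    for nm,k in (('front',(L[:,0]<-85)&(abs(L[:,1])<120)&(z>.09)),('left',(L[:,1]>135)&(abs(L[:,0])<60)&(z>.09)),('right',(L[:,1]<-135)&(abs(L[:,0])<60)&(z>.09))):
        print(nm,k.sum(),L[k].mean(0),L[k].min(0),L[k].max(0),'slope',np.polyfit(*( (L[k][:,1],L[k][:,0]) if nm=='front' else (L[k][:,0],L[k][:,1])),1)[0])
E
python3 pad.py
```

```text
top pad [259.6323 208.7347] [  31   35   51   52 2114] [0.6088 0.1935 0.011 ]
side pad [320.8239 184.5787] [  41    0   71  112 5416] [0.6301 0.1932 0.011 ]pad.py:23: RuntimeWarning: Mean of empty slice.
  print(nm,k.sum(),L[k].mean(0),L[k].min(0),L[k].max(0),'slope',np.polyfit(*( (L[k][:,1],L[k][:,0]) if nm=='front' else (L[k][:,0],L[k][:,1])),1)[0])
  ret = um.true_divide(
Traceback (most recent call last):
  File "pad.py", line 23, in <module>
    print(nm,k.sum(),L[k].mean(0),L[k].min(0),L[k].max(0),'slope',np.polyfit(*( (L[k][:,1],L[k][:,0]) if nm=='front' else (L[k][:,0],L[k][:,1])),1)[0])
                                  ~~~~~~~~^^^
ValueError: zero-size array to reduction operation minimum which has no identity
```

Request:
{"method": "move_arm", "body": {"targets": [[[0.5,-4,24,0,0],[0.5,-8,48,0,0],[0.5,-8,50,0,0],[0.5,-8,50,0,0],[0.5,-8,50,0,0],[0.5,-8,50,0,0],[0.5,-8,50,0,0],[0.5,-8,48,0,0],[0.5,-7,44,0,0],[0.5,-4,22,0,0]]]}}

```text
t: 18.0
eef_pos: [0.6065, 0.1962, 0.1459]
tool_rot: [0.268, -3.13, -0.001]
contact_force: [0.0, -0.5, -1.6]
grip_width: 0.055
gripper_force: 30.0
```

Request:
{"method": "move_arm", "body": {"targets": [[[0.5,0,0,0,0],[0.5,0,0,0,0],[0.5,0,0,0,0]]]}}

```text
t: 18.38
eef_pos: [0.6072, 0.1919, 0.1462]
tool_rot: [-0.261, 3.131, -0.001]
contact_force: [-0.6, 0.0, -1.5]
grip_width: 0.055
gripper_force: 30.0
```

Run:
```python
from m import *
delta([.6087,.1925,.11],99.6)
ims=[]
for c in ['top','side']:
    p=read_camera(c); ims.append(p['color'])
    for n,z in (('tumbler',.15),):
        for x in mark_of(n,p): print(c,n,np.round(x['location'],1),round(x['confidence'],2),pt(p,x['location'],z=z))
L=cv2.resize(ims[0][150:250,210:310],(400,400),interpolation=cv2.INTER_CUBIC); Rr=cv2.resize(ims[1][100:200,270:370],(400,400),interpolation=cv2.INTER_CUBIC)
cv2.imwrite('pics/c6.png',np.hstack([L,Rr])[:,:,::-1])
```

```text
t 18.38 pos [0.6072 0.1919 0.1462] tooly 99.5 tilt [ 0. -0. -1.] F [-0.6  0.  -1.5] w 0.055
d mm [-1.6  0.4 36.2] ('roll', np.float64(-0.0013398068802029706))
top tumbler [454.5 180.8] 0.97 [ 0.6603 -0.3279  0.15  ]
top tumbler [374.7 190.7] 0.92 [ 0.6386 -0.1223  0.15  ]
top tumbler [375.1 156.1] 0.89 [ 0.7288 -0.1263  0.15  ]
top tumbler [272.5 145.3] 0.61 [0.7628 0.1398 0.15  ]
side tumbler [387.8 254. ] 0.93 [ 0.6998 -0.2878  0.15  ]
side tumbler [316.  150.7] 0.82 [0.6154 0.1819 0.15  ]
side tumbler [349.  259.5] 0.66 [ 0.6124 -0.2884  0.15  ]
side tumbler [388.  333.1] 0.55 [ 0.6407 -0.4783  0.15  ]
side tumbler [330.1 345.7] 0.24 [ 0.5333 -0.4846  0.15  ]
```

View pics/c6.png

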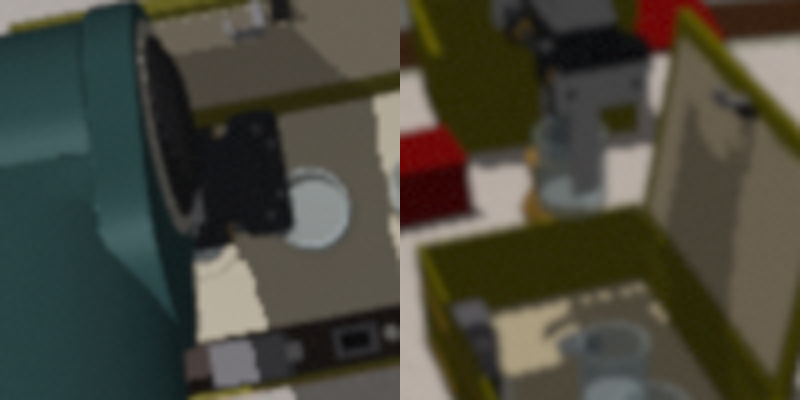

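Run:
```python
from pad import *
p=read_camera('side'); T=p['cam_to_world'];K=p['mtx']
def proj(X): 
    X=np.atleast_2d(X); q=(X-T[:3,3])@T[:3,:3]; return np.c_[K[0,0]*q[:,0]/-q[:,2]+K[0,2], K[1,2]-K[1,1]*q[:,1]/-q[:,2]]
s=read_state(); e=s['eef_pos']; b=e[2]+.0038
a=np.linspace(0,6.28,100)
for z in (b,b+.06): 
    q=proj(np.c_[e[0]+.028*np.cos(a),e[1]+.028*np.sin(a),0*a+z]); print('pred tumbler ring',z,q.min(0),q.max(0))
A=np.array([[.986,.166],[-.166,.986]]) # rows: case x, y
f=[np.r_[e[:2]-A[1]*.0405+A[0]*k, e[2]+.03] for k in (-.008,.008)]; print('pred finger',proj(f))
np.set_printoptions(linewidth=200)
for v in (135,138,141,144,147): print(v,p['color'][v,300:328].mean(1).astype(int))
print(p['color'][140:160,309].mean(1).astype(int),p['color'][140:160,312].mean(1).astype(int))
```

```text
pred tumbler ring 0.14990100399254225 [303.8166 144.7491] [321.7065 153.8609]
pred tumbler ring 0.20990100399254225 [302.9507 127.7132] [321.3919 136.4676]
pred finger [[314.2074 148.5187]
 [319.2376 147.5513]]
135 [36 42 50 64 72 73 69 63 56 55 54 54 58 63 67 67 67 68 68 69 73 74 76 77 79 79 78 81]
138 [ 76  82  86  87  82  77  73  69  67  65  65  65  65  68  68  68  68  67  69  76  96 127 150 162 162 162 162 161]
141 [130 117  95  78  74  74  73  71  68  70  69  70  67  66  69  68  67  67  70  82 104 133 158 170 172 173 173 173]
144 [168 156 124  86  67  68  73  78  86  90  93  92  85  73  69  68  68  70  72  83 105 133 158 169 174 174 173 173]
147 [165 148 116  85  77  90 103 110 111 112 110 108  98  83  74  73  76  80  89 102 118 137 157 170 173 172 173 173]
[ 68  70  69  76  90 103 110 112 111 110 106  92  75  64  53  44  33  30  30  31] [ 66  67  69  73  85  93  96  98 101 105 104  95  79  64  53  37  29  29  28  30]
```

Request:
{"method": "move_arm", "body": {"targets": [[[0.5,-1,0,20,0],[0.5,0,0,30,0],[0.5,0,0,30,0],[0.5,0,0,20,0],[0.5,0,0,6,0],[0.5,0,0,0,0],[0.5,0,0,0,0]]]}}

```text
t: 19.5
eef_pos: [0.6085, 0.1938, 0.041]
tool_rot: [-0.264, 3.129, 0.001]
contact_force: [-0.7, -0.8, -1.3]
grip_width: 0.055
gripper_force: 30.0
```

Run:
```python
from pad import *
delta([.6088,.1925,.036],99.6)
p=read_camera('side'); T=p['cam_to_world'];K=p['mtx']; W=cloud(p)
def proj(X): 
    X=np.atleast_2d(X); q=(X-T[:3,3])@T[:3,:3]; return np.c_[K[0,0]*q[:,0]/-q[:,2]+K[0,2], K[1,2]-K[1,1]*q[:,1]/-q[:,2]]
e=read_state()['eef_pos']; A=np.array([[.986,.166],[-.166,.986]]); a=np.linspace(0,6.28,100)
def ring(c,z,r): q=proj(np.c_[c[0]+r*np.cos(a),c[1]+r*np.sin(a),0*a+z]); return q
img=cv2.resize(p['color'][120:220,265:365],(600,600),interpolation=cv2.INTER_CUBIC)[:,:,::-1].copy()
def draw(q,col): cv2.polylines(img,[(((q+.5)-[265,120])*6-.5).round().astype(int)],True,col,1)
draw(ring(e,e[2]+.0038,.028),(0,0,255)); draw(ring(e,e[2]+.0638,.028),(0,0,255))
w=np.array([.6088,.1925]); draw(ring(w,.023,.0305),(0,255,0)); draw(ring(w-A[1]*.085,.071,.028),(255,0,0)); draw(ring(w-A[1]*.17,.071,.028),(255,0,0))
C=w-A[0]*.018-A[1]*.085
draw(proj([np.r_[C+A.T@v,.0995] for v in np.array([[.1,-.15],[-.1,-.15],[-.1,.15],[.1,.15]])]),(255,0,255))
cv2.imwrite('pics/s7.png',img)
for v in range(130,165,3): print(v,[tuple(map(int,np.round(W[v,u]*1000))) for u in range(311,323,2)])
```

```text
t 19.5 pos [0.6085 0.1938 0.041 ] tooly 99.6 tilt [ 0.001  0.    -1.   ] F [-0.7 -0.8 -1.3] w 0.055
d mm [-0.1 -1.3  5. ] ('roll', np.float64(0.0006979343956479899))
130 [(598, 148, 241), (604, 150, 239), (610, 153, 237), (616, 154, 236), (622, 155, 235), (628, 155, 234)]
133 [(597, 148, 231), (604, 153, 228), (609, 151, 228), (616, 155, 225), (621, 151, 227), (628, 156, 224)]
136 [(597, 149, 221), (603, 148, 221), (609, 152, 218), (615, 153, 216), (622, 158, 213), (628, 157, 213)]
139 [(596, 146, 212), (603, 154, 208), (609, 151, 209), (615, 153, 207), (621, 152, 207), (627, 153, 205)]
142 [(595, 138, 207), (602, 143, 203), (606, 134, 208), (612, 134, 208), (619, 138, 205), (624, 135, 206)]
145 [(592, 120, 207), (598, 116, 209), (604, 121, 206), (610, 121, 205), (615, 115, 208), (621, 114, 207)]
148 [(590, 104, 207), (596, 104, 206), (602, 106, 204), (607, 104, 205), (613, 102, 205), (619, 106, 202)]
151 [(590, 106, 196), (595, 102, 198), (601, 103, 196), (608, 109, 192), (613, 103, 195), (620, 111, 189)]
154 [(590, 111, 183), (596, 110, 183), (602, 111, 181), (607, 109, 182), (614, 116, 177), (620, 115, 177)]
157 [(589, 107, 175), (595, 108, 174), (601, 109, 173), (607, 110, 171), (614, 112, 169), (619, 111, 169)]
160 [(603, 214, 98), (610, 217, 95), (607, 154, 134), (614, 155, 132), (620, 152, 134), (633, 197, 105)]
163 [(603, 216, 86), (610, 219, 83), (607, 155, 123), (613, 152, 124), (619, 152, 123), (630, 177, 106)]
```

View pics/s7.png

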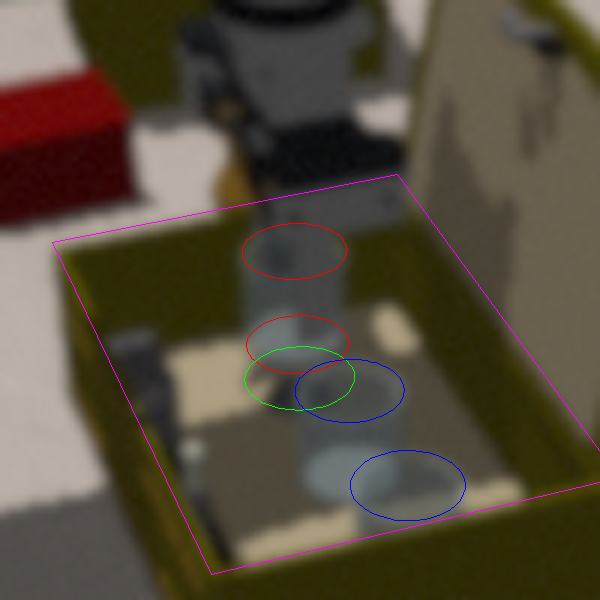

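The red ring (where the robot reports the tumbler) sits about 0.7 px right of and 1.5 px below the glass in the image. The finger's depth points also show a shift of about -2 mm in x. I'll shift to compensate and lower with force checks.

Request:
{"method": "move_arm", "body": {"targets": [[[0.5,-1.7,-2.1,8,0],[0.5,0,0,7,0],[0.5,0,0,3,0],[0.5,0,0,1,0],[0.5,0,0,0,0]]]}}

```text
t: 20.18
eef_pos: [0.6099, 0.1918, 0.0211]
tool_rot: [-0.264, 3.13, -0.0]
contact_force: [-0.5, 0.2, -1.5]
grip_width: 0.0556
gripper_force: 30.0
```

Request:
{"method": "move_arm", "body": {"targets": [[[0.5,0,0,1,0],[0.5,0,0,1,0],[0.5,0,0,0,0]]]}}

```text
t: 20.55
eef_pos: [0.6099, 0.1918, 0.0191]
tool_rot: [0.264, -3.13, 0.0]
contact_force: [1.0, -1.1, -1.5]
grip_width: 0.0554
gripper_force: 30.0
```

Request:
{"method": "move_arm", "body": {"targets": [[[0.5,0,0,0.7,0],[0.5,0,0,0.7,0],[0.5,0,0,0,0]]]}}

```text
t: 20.92
eef_pos: [0.6098, 0.1918, 0.0176]
tool_rot: [0.264, -3.13, 0.0]
contact_force: [0.2, -0.1, -2.0]
grip_width: 0.0549
gripper_force: 30.0
```

Request:
{"method": "move_arm", "body": {"targets": [[[0.5,0,0,0.7,0],[0.5,0,0,0,0]]]}}

```text
t: 21.18
eef_pos: [0.6099, 0.1918, 0.0169]
tool_rot: [0.264, -3.13, 0.0]
contact_force: [-0.4, 0.0, -1.1]
grip_width: 0.055
gripper_force: 30.0
```

Request:
{"method": "move_arm", "body": {"targets": [[[0.5,0,0,0.7,0],[0.5,0,0,0,0]]]}}

```text
t: 21.42
eef_pos: [0.6099, 0.1918, 0.0162]
tool_rot: [0.264, -3.13, 0.0]
contact_force: [0.3, -0.3, -2.0]
grip_width: 0.055
gripper_force: 30.0
```

Request:
{"method": "move_arm", "body": {"targets": [[[0.5,0,0,0.7,0],[0.5,0,0,0.7,0],[0.5,0,0,0,0]]]}}

```text
t: 21.8
eef_pos: [0.6099, 0.1918, 0.0148]
tool_rot: [0.264, -3.13, 0.0]
contact_force: [-0.1, -0.2, -1.0]
grip_width: 0.0552
gripper_force: 30.0
```

Request:
{"method": "move_arm", "body": {"targets": [[[0.5,0,0,0.7,0],[0.5,0,0,0.7,0],[0.5,0,0,0,0]]]}}

```text
t: 22.18
eef_pos: [0.6099, 0.1918, 0.0134]
tool_rot: [0.264, -3.13, 0.0]
contact_force: [0.5, 0.2, -2.1]
grip_width: 0.0552
gripper_force: 30.0
```

Request:
{"method": "move_arm", "body": {"targets": [[[0.5,0,0,0.7,0],[0.5,0,0,0.7,0],[0.5,0,0,0,0]]]}}

```text
t: 22.55
eef_pos: [0.6099, 0.1918, 0.012]
tool_rot: [0.264, -3.13, 0.0]
contact_force: [-0.4, -0.5, -1.2]
grip_width: 0.0551
gripper_force: 30.0
```

Request:
{"method": "move_arm", "body": {"targets": [[[0.5,0,0,0.7,0],[0.5,0,0,0.7,0],[0.5,0,0,0,0]]]}}

```text
t: 22.92
eef_pos: [0.6099, 0.1918, 0.0106]
tool_rot: [0.264, -3.13, 0.0]
contact_force: [0.4, 0.3, -1.4]
grip_width: 0.055
gripper_force: 30.0
```

Request:
{"method": "move_arm", "body": {"targets": [[[0.5,0,0,0.7,0],[0.5,0,0,0.7,0],[0.5,0,0,0,0]]]}}

```text
t: 23.3
eef_pos: [0.6099, 0.1918, 0.0092]
tool_rot: [0.264, -3.13, 0.0]
contact_force: [-0.1, 0.5, -2.1]
grip_width: 0.0549
gripper_force: 30.0
```

Request:
{"method": "move_arm", "body": {"targets": [[[0.5,0,0,0.7,0],[0.5,0,0,0.4,0],[0.5,0,0,0,0]]]}}

```text
t: 23.68
eef_pos: [0.6099, 0.1918, 0.0081]
tool_rot: [0.264, -3.13, 0.0]
contact_force: [-0.5, 0.6, -1.9]
grip_width: 0.0549
gripper_force: 30.0
```

Request:
{"method": "move_arm", "body": {"targets": [[[0.5,0,0,0.6,0],[0.5,0,0,0,0]]]}}

```text
t: 23.92
eef_pos: [0.6099, 0.1918, 0.0075]
tool_rot: [0.264, -3.13, 0.0]
contact_force: [0.4, 0.7, -1.6]
grip_width: 0.0551
gripper_force: 30.0
```

Request:
{"method": "move_arm", "body": {"targets": [[[0.5,0,0,0.6,0],[0.5,0,0,0,0]]]}}

```text
t: 24.18
eef_pos: [0.61, 0.1918, 0.0072]
tool_rot: [-0.264, 3.13, -0.0]
contact_force: [-2.0, -0.8, 3.5]
grip_width: 0.0552
gripper_force: 30.0
```

Contact came at exactly the seated height, eef 0.0072. I'll release a little, then rise straight up.

Request:
{"method": "move_arm", "body": {"targets": [[[0.62,0,0,0,0],[0.66,0,0,0,0],[0.72,0,0,0,0],[0.72,0,0,0,0],[0.72,0,0,0,0]]]}}

```text
t: 24.8
eef_pos: [0.6099, 0.1918, 0.007]
tool_rot: [-0.264, 3.13, -0.0]
contact_force: [-0.0, 1.1, 1.0]
grip_width: 0.0677
gripper_force: 0.0
```

Request:
{"method": "move_arm", "body": {"targets": [[[0.72,0,0,-5,0],[0.72,0,0,-10,0],[0.72,0,0,-20,0],[0.72,0,0,-40,0],[0.72,0,0,-50,0],[0.72,10,0,-50,0],[0.72,50,0,-20,0],[0.72,55,0,0,0],[0.72,55,0,0,0],[0.72,0,0,0,0]]]}}

```text
t: 26.05
eef_pos: [0.4397, 0.1631, 0.2035]
tool_rot: [-0.265, 3.13, 0.004]
contact_force: [0.8, -0.4, -0.3]
grip_width: 0.0677
gripper_force: 0.0
```

Run:
```python
from m import *
delta([.44,.16,.2])
ims=[]
for c in ['top','side']:
    p=read_camera(c); ims.append(p['color'])
    for x in mark_of('tumbler',p)+mark_of('set_a',p): print(c,np.round(x['location'],1),round(x['confidence'],2),pt(p,x['location'],z=.011))
L=cv2.resize(ims[0][130:280,215:365],(400,400),interpolation=cv2.INTER_CUBIC); Rr=cv2.resize(ims[1][100:240,260:400],(400,400),interpolation=cv2.INTER_CUBIC)
cv2.imwrite('pics/c8.png',np.hstack([L,Rr])[:,:,::-1])
```

```text
t 26.05 pos [0.4397 0.1631 0.2035] tooly 99.7 tilt [ 0.     0.003 -1.   ] F [ 0.8 -0.4 -0.3] w 0.0677
d mm [ 0.3 -3.1  3.5] 
top [371.7 158.4] 0.96 [ 0.751 -0.137  0.011]
top [454.5 180.7] 0.77 [ 0.6803 -0.3757  0.011 ]
top [376.9 188.8] 0.66 [ 0.6608 -0.1493  0.011 ]
top [263.6 212.1] 0.62 [0.5988 0.182  0.011 ]
top [287.6 204.6] 0.56 [0.6194 0.1118 0.011 ]
top [314.  199.8] 0.52 [0.632  0.0347 0.011 ]
side [350.7 258.7] 0.9 [ 0.6509 -0.1574  0.011 ]
side [389.4 252.7] 0.88 [ 0.7584 -0.1548  0.011 ]
side [385.9 335.1] 0.78 [ 0.6744 -0.3956  0.011 ]
side [315.3 182.4] 0.75 [0.6139 0.2093 0.011 ]
side [332.9 218.2] 0.76 [0.6364 0.0148 0.011 ]
side [322.6 200.5] 0.59 [0.621  0.1061 0.011 ]
```

View pics/c8.png

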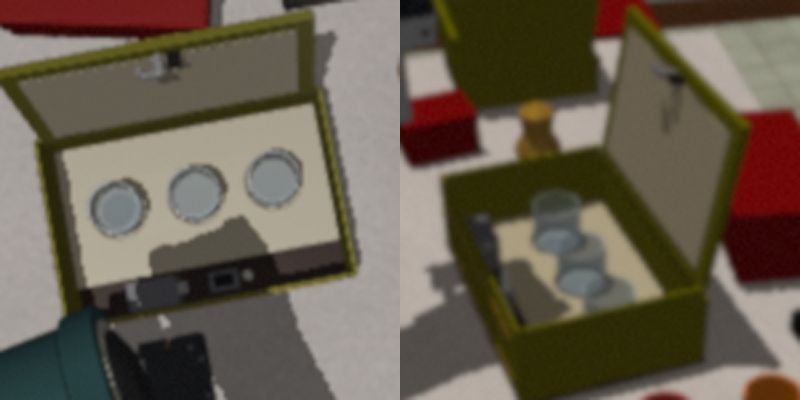

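The picture shows all three tumblers seated and upright in a row, the lid fully open and the gripper clear, so I'm handing in.

```bash
python3 -c "
from workcell import *
print(sign_off())"
```

```text
the job is handed in; nothing more can be done
None
```

The job is handed in: the latch was released at about 13 N and the lid swung fully open untouched, then the tumbler was set down gently at seated height (about 3.5 N) in the empty left well and let go. The last pictures show it upright in line with the other two, with the arm clear.

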